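# Stand the weighing tools end-down in their coloured tubes

### The arm

A 6-joint arm with a two-finger parallel gripper is mounted at the origin on a cart in front of the work surface, level with it; the furniture and walls round the work are solid. World frame = base frame: x ahead of the robot, y to its left, z up, the work surface at z = 0. Lengths are in m, angles in rad, forces in N, time in s.
With the tool pointing down it reaches from about 0.375 to 0.975 m from the base axis. Payload 3.8 kg.
Tool frame: the origin (TCP) lies where the fingers leave the gripper's body, on its centre line; the fingertips stand r.tip_reach ahead of it and the grasp point (between the pads) lies 45 mm ahead of it (r.tip_reach is the distance from the TCP to the fingertips, in m); z points along the fingers, y is the line along which they close (so a half turn about z gives the same grasp; the last joint's range is limited). The gripper opens to 88 mm and grips with 3 to 60 N. Pads are 18 mm wide; open, the fingers measure 123 mm over their backs; the gripper's body (75 mm by 187 mm) begins 45 mm behind the grasp point.
Start: joints at [1.216, 0.264, 1.604, -0, 1.274, -0.037], TCP at [0.211, 0.641, 0.303] pointing down, gripper open.
Joint ranges: [-2.63, 2.63], [-0.94, 2.18], [0.31, 2.57], [-1.31, 4.45], [0, 2.66], [-2.55, 2.55]. Speed limits (rad/s): [2.57, 2.57, 3.14, 3.14, 3.14, 3.14].

### API

Orientations are given as [roll, pitch, yaw] about the fixed x, y, z axes, in that order (R = Rz(yaw) Ry(pitch) Rx(roll)).
In Python, from rig import r gives the robot as it stands.
- The arm moves only by the tool drive_tool, never from a script. Its argument "plan" is one flat list of numbers, 7 for each row, row after row: the turn, a rotation vector about the tool's x, y, z as a fraction of full scale, then the shift along the tool's x, y, z as a fraction of full scale, then the gripper's target within -1 to 1 (shut at 1, half-way at 0, fully open at -1). A call has 1 to 10 rows; each row shifts and turns the commanded pose from where the row before left it, along the tool's axes as they then stand; what a row does not reach is not made up. Full scale, the value 1, is 30 mm for a shift and 120 degrees for a turn. A row lasts 1/12 s, in which the tool goes at most 41.7 mm and 7.16 degrees, less where a joint would pass 70% of its speed; a pose out of reach is approached as far as the arm can. A call with a number of a shift or a turn outside -1 to 1 is refused whole. A call with a gripper value outside its range is refused whole. The fingers move at their own pace and stop on an object; "newtons" is the grip in N (left out, the last holds). Time passes only in rows, so rows that do not move let the fingers close. It gives the time, the measured TCP pose, the force, the opening and the grip force at its end, in the units of the state.
- r.get_obs(): the state, without advancing time (a new reading comes with each control period).
- r.capture(name): name is "side" or "top" or "wrist"; returns a dict with "frame" (420x560x3 uint8, blue, green, red), "z_map" (420x560 float32, m along the optical axis (not along the pixel's ray), 0 where there is no reading), "camera_matrix" (3x3 intrinsics, pixels), "position" and "attitude" of the camera in the world; the wrist camera has in their place "mount" (4x4, takes a point from camera to tool coordinates, whose origin is the TCP and whose axes are the flange's). Camera axes: x right, y down, z forward; pixel columns grow to the right and rows downward; lengths in m; the calibration is good to about 2 mm. The wrist camera is an equidistant fisheye: a pixel r from the principal point sees the ray r / f radians off the axis. A picture is of the moment at which its call begins: read the wrist's pose just before it.
- r.close_job(): hands the job in; it is judged then, once.
Trained networks look in a picture, given as the dict that the camera call returned (one of the last four; its "shot" number tells which), for a name from the list of things; names that differ only in an ending like _2 or _b are one class to them, and where a whole thing is asked for, a point or a joint stands for the part that bears it (a point fixed in the world has none). Each returns a list of dicts, best first, with "confidence" (0 to 1); they miss things now and then, are a little off and sometimes report something else, mostly with a low value. They report only what shows in the picture. A call takes as long as a camera call.
- r.spot_in(picture, target): "bbox" ([left, top, right, bottom] in pixels, round what is visible of it).
- r.place_of(picture, target): "xy" ([column, row] in pixels: a listed point, or the origin of a listed thing).
The state is a dict: "t": time; "joint_positions": joint angles; "joint_vel": joint speeds; "joint_efforts": joint torques, N m; "position": TCP position; "tool_rot": TCP orientation; "wrist_force": force on the tool from outside, world axes, zero at the start; "torque": the same for the moment, N m; "finger_gap": finger opening in m; "grip_force": force on a finger pad.
Only numpy, scipy, OpenCV 4.12 (cv2) and the standard library are available. Lean on these libraries where they do the work, as an engineer would, in place of code of your own. Each camera call takes 0.05 s, during which the arm holds its last target. There are 200 camera calls.

### The job

Tidy the weighing tools lying on the bench into the three-tube holder, each standing on end in its own tube, dropped all the way to the bottom: the marker in the blue tube with its cap down, the scoop in the red tube with its blade up, the wooden spatula in the yellow tube either way up. Leave the bottles, the dish and the timer standing where they are, and let go of everything at the end.

Things in the scene. Friction and masses are not known exactly. Their poses are not given: they have to be found in the camera images.
- marker_mid (a point): White marker pen with a black cap, 130 mm long, 18 mm wide and 17 mm thick, lying flat at the start; about 30 g. The point is its middle. Its long axis is y: the cap (47 mm long) is at the -y end, the bare white end at +y; z is its thickness. It does not roll.
- scoop_mid (a point): Pale steel weighing scoop, 150 mm long, 18 mm wide (to be gripped as if 18 mm wide all along) and 11 mm thick, lying flat at the start; 35 g. The point is its middle. Its long axis is y: the broad blade is at the -y end, the end of the plain rod handle at +y; z is its thickness.
- spatula_mid (a point): Light brown wooden spatula, a flat stick 176 mm long, 16 mm wide and 8 mm thick, lying flat at the start; about 20 g. The point is its middle. Its long axis is y, both ends alike for this job; z is its thickness.
- blue_mouth (a point): Centre of the open top of the upright blue tube (fixed): outside 40 mm across, inside 34 mm across, mouth 100 mm above the worktop, inner floor 83 mm below the mouth. The three tubes stand 70 mm apart in a row on one grey base (215 x 84 mm, 12 mm thick); the colours change places, the row is turned differently each time.
- yellow_mouth (a point): Centre of the open top of the upright yellow tube (fixed): outside 40 mm across, inside 34 mm across, mouth 100 mm above the worktop, inner floor 83 mm below the mouth. The three tubes stand 70 mm apart in a row on one grey base (215 x 84 mm, 12 mm thick); the colours change places, the row is turned differently each time.
- red_mouth (a point): Centre of the open top of the upright red tube (fixed): outside 40 mm across, inside 34 mm across, mouth 100 mm above the worktop, inner floor 83 mm below the mouth. The three tubes stand 70 mm apart in a row on one grey base (215 x 84 mm, 12 mm thick); the colours change places, the row is turned differently each time.
- weigh_bottle: Bystander, standing loose on the worktop: small clear glass weighing bottle with a knobbed lid, 42 mm across, 58 mm tall. Origin at the centre of its underside.
- media_bottle: Bystander, standing loose on the worktop: clear bottle of tan contents with an orange screw cap, 71 mm across, 156 mm tall. Origin at the centre of its underside.
- petri_dish: Bystander, standing loose on the worktop: round flat dish, 60 mm across, 15 mm tall. Origin at the centre of its underside.
- dropper_bottle: Bystander, standing loose on the worktop: white plastic bottle with a narrow nozzle, 47 mm across, 137 mm tall. Origin at the centre of its underside.
- timer: Bystander, standing loose on the worktop: white lab timer with three round keys, 58 x 64 mm, 19 mm tall. (Fixed equipment beside the work: a balance 149 mm tall 0.80 m ahead and 0.42 m to the left, a tip box 84 mm tall 0.62 ahead and 0.58 left, a tube rack 305 mm tall 0.60 ahead and 0.56 right). Origin at the centre of its underside.
- wash_bottle: Bystander, standing loose on the worktop: white wash bottle with a red cap and a bent jet, 70 mm across, 222 mm tall; its belly is centred 20 mm along +y from the origin. Behind it, from about 0.8 m ahead of the robot, stands a row of fixed jars and bottles up to 220 mm tall. Origin at the centre of its underside.

How it is judged:
At the end, for the whole second after the job is handed in: Marker in the blue tube cap down, scoop in the red tube blade up, spatula in the yellow tube either way up: each middle within 25 mm of the tube's axis and at most 15 mm above (30 mm below) its height when standing straight on the tube's floor, leaning under 0.45 rad (horizontal distance between marker_mid and blue_mouth below 0.025 m and height (world z) of marker_mid between 0.052 and 0.097 m and angle between marker_mid's own y axis and vertical below 0.45 rad and horizontal distance between scoop_mid and red_mouth below 0.025 m and height (world z) of scoop_mid between 0.062 and 0.107 m and angle between scoop_mid's own y axis and vertical above 2.69 rad and horizontal distance between spatula_mid and yellow_mouth below 0.025 m and height (world z) of spatula_mid between 0.075 and 0.12 m and (angle between spatula_mid's own y axis and vertical below 0.45 rad or angle between spatula_mid's own y axis and vertical above 2.69 rad)); the robot touches nothing.
It fails at once if a bottle is knocked over or pushed more than 30 mm from its place (distance of any of weigh_bottle, media_bottle, dropper_bottle, wash_bottle from where it was at the start of the episode above 0.03 m or angle between any of weigh_bottle, media_bottle, dropper_bottle, wash_bottle's own z axis and vertical above 0.4 rad).
It fails at once if the dish or the timer is tipped or pushed more than 30 mm from its place (distance of any of petri_dish, timer from where it was at the start of the episode above 0.03 m or angle between any of petri_dish, timer's own z axis and vertical above 0.4 rad).
It also fails if it takes over 72 s, if anything falls off the work surface, if the arm or the gripper's body presses on something with over 40 N, if the wrist force passes 120 N, or if a joint passes its speed limit or range.

## Working session

There is one attempt and no reset: what is moved stays moved. The work goes in short steps, Python scripts to look and compute and a tool call to move; the robot and the scene stay as the last step left them, time stands still between calls to the robot, and variables do not carry over. Pictures are saved under pics/ and viewed, at most 12 in all, crops included, and the job is handed in when it is done.

Besides the shell and the picture viewer there is one more tool, called after ">>>" as name(argument=value, ...) on one line, values as JSON. drive_tool: Moves the arm, as the interface text tells. Shift numbers are shares of 30 mm and turn numbers shares of 120 degrees, none past 1 either way. Its arguments: {"type":"object","properties":{"plan":{"type":"array","items":{"type":"number"}},"newtons":{"type":"number"}},"required":["plan"]}

```bash
ls; mkdir -p pics
cat > h.py <<'E'
import numpy as np, cv2
from scipy.spatial.transform import Rotation as R
from rig import r
def att(p):
    a=np.array(p["attitude"],float)
    return a if a.shape==(3,3) else (R.from_euler('xyz',a).as_matrix() if a.size==3 else R.from_quat(a).as_matrix())
def ray(p,uv):
    K=np.array(p["camera_matrix"]); d=np.linalg.inv(K)@np.array([uv[0],uv[1],1.]); return att(p)@d
def onz(p,uv,z):
    d=ray(p,uv); c=np.array(p["position"]); return c+d*(z-c[2])/d[2]
def bydepth(p,uv):
    u,v=int(round(uv[0])),int(round(uv[1])); return np.array(p["position"])+ray(p,uv)*p["z_map"][v,u]
E
python3 - <<'E'
from h import *
np.set_printoptions(precision=3,suppress=True)
print(r.tip_reach,r.get_obs())
Z=dict(marker_mid=.0085,scoop_mid=.006,spatula_mid=.004,blue_mouth=.1,yellow_mouth=.1,red_mouth=.1)
ims=[]
for n in("top","side"):
    p=r.capture(n); cv2.imwrite(f"pics/{n}0.png",p["frame"]); print(n,p["position"],p["attitude"],p["camera_matrix"])
    for k in list(Z)+["weigh_bottle","media_bottle","petri_dish","dropper_bottle","timer","wash_bottle"]:
        for d in r.place_of(p,k)[:2]:
            print(k,round(d["confidence"],2),np.round(d["xy"]),onz(p,d["xy"],Z.get(k,0)))
E
```

```text
pics
0.064 {'t': 0.0, 'joint_positions': array([ 1.216,  0.265,  1.605,  0.   ,  1.274, -0.037]), 'joint_vel': array([-0.   , -0.   , -0.001,  0.   ,  0.   , -0.001]), 'joint_efforts': array([ -0.   , -50.21 , -35.688,   0.073,   0.029,  -0.   ]), 'position': array([0.211, 0.641, 0.301]), 'tool_rot': array([-3.139, -0.   ,  2.824]), 'wrist_force': array([-0.415,  0.034, -0.11 ]), 'torque': array([-0.003, -0.052,  0.036]), 'grip_force': 0.0, 'finger_gap': 0.08832247538678295}
top [0.457 0.042 1.193] [-3.05  -0.034 -1.568] [[480.985   0.    283.688]
 [  0.    480.985 216.788]
 [  0.      0.      1.   ]]
marker_mid 0.56 [272. 216.] [0.569 0.03  0.008]
scoop_mid 0.69 [127. 233.] [0.526 0.384 0.006]
spatula_mid 0.55 [204. 226.] [0.543 0.197 0.004]
blue_mouth 0.79 [406. 232.] [ 0.525 -0.277  0.1  ]
yellow_mouth 0.62 [362. 185.] [ 0.633 -0.177  0.1  ]
red_mouth 0.65 [388. 210.] [ 0.575 -0.235  0.1  ]
weigh_bottle 0.71 [167. 178.] [0.663 0.291 0.   ]
petri_dish 0.7 [364. 187.] [ 0.645 -0.201  0.   ]
dropper_bottle 0.81 [321. 271.] [ 0.434 -0.091  0.   ]
timer 0.75 [180. 289.] [0.39  0.254 0.
[... 190 characters left out ...]
ker_mid 0.49 [272. 234.] [0.572 0.037 0.008]
marker_mid 0.29 [320. 221.] [ 0.443 -0.086  0.008]
spatula_mid 0.71 [267. 263.] [0.552 0.189 0.004]
blue_mouth 0.53 [303. 170.] [ 0.537 -0.283  0.1  ]
yellow_mouth 0.7 [273. 178.] [ 0.625 -0.184  0.1  ]
yellow_mouth 0.61 [312. 253.] [0.42  0.258 0.1  ]
red_mouth 0.82 [292. 177.] [ 0.565 -0.211  0.1  ]
weigh_bottle 0.53 [215. 278.] [0.667 0.289 0.   ]
media_bottle 0.98 [226. 217.] [ 0.75  -0.045  0.   ]
petri_dish 0.54 [314. 251.] [0.435 0.088 0.   ]
dropper_bottle 0.69 [322. 225.] [ 0.433 -0.079  0.   ]
dropper_bottle 0.69 [312. 253.] [0.44  0.098 0.   ]
timer 0.94 [320. 289.] [0.392 0.263 0.   ]
wash_bottle 0.93 [247. 200.] [ 0.72  -0.192  0.   ]
```

Run:
```python
import cv2
i=cv2.imread("pics/top0.png")[120:340,90:450]
cv2.imwrite("pics/top0c.png",cv2.resize(i,None,fx=2.2,fy=2.2,interpolation=2))
```

```text
(no output)
```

View pics/top0c.png

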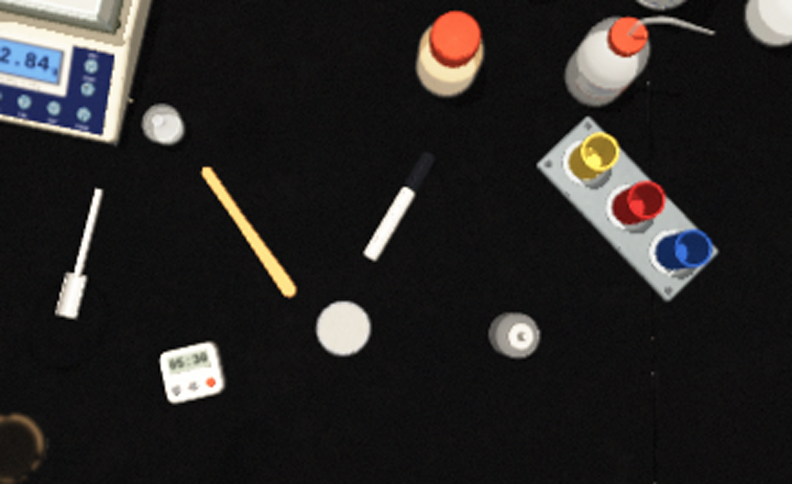

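View pics/side0.png

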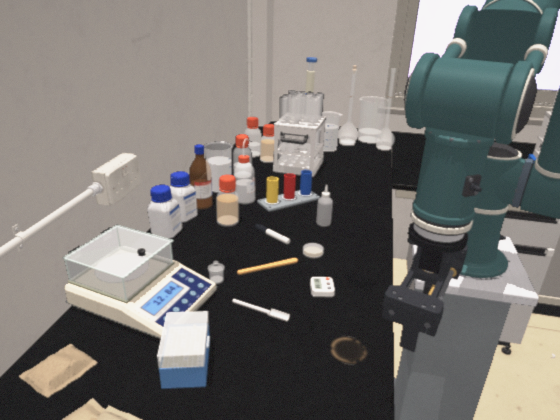

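The top view shows three tools. Full-image pixels:
- **Scoop:** blade at about (120,264), handle end at (135,206).
- **Spatula:** ends at about (184,197) and (222,254).
- **Marker:** cap at about (284,190), bare end at (258,237).

The holder is on the right: yellow at (362,187), red at (385,211), blue at (406,232). The side view agrees. Next I'll get precise axes by segmenting the image.

Run:
```python
from h import *
np.set_printoptions(precision=3,suppress=True)
p=r.capture("top"); f=p["frame"]; g=f.max(2); hsv=cv2.cvtColor(f,cv2.COLOR_BGR2HSV)
def pts(mask,box):
    m=np.zeros_like(mask); l,t,R_,b=box; m[t:b,l:R_]=mask[t:b,l:R_]
    v,u=np.nonzero(m); return np.c_[u,v].astype(float)
def ax(P,z):
    W=np.array([onz(p,q,z)[:2] for q in P]); c=W.mean(0); d=np.linalg.svd(W-c,full_matrices=False)[2][0]; d=d*np.sign(d[0])
    s=(W-c)@d; n=np.array([-d[1],d[0]]); lo,hi=s.min(),s.max()
    print("mid",c+d*(lo+hi)/2,"len",hi-lo,"heading far end deg",np.degrees(np.arctan2(d[1],d[0])),"width",np.ptp((W-c)@n), "lo",c+d*lo,"hi",c+d*hi)
b=(g>70).astype(np.uint8)
print("scoop");ax(pts(b,(110,200,142,268)),.008)
print("spat");ax(pts(b,(178,192,228,258)),.008)
print("marker white+cap");ax(pts((g>33).astype(np.uint8),(252,184,290,242)),.014)
print("marker white");ax(pts((g>110).astype(np.uint8),(252,184,290,242)),.014)
# tube mouths: points with depth-height near 0.1
v,u=np.mgrid[150:270,330:440]; 
W=np.array([bydepth(p,(a,c)) for a,c in zip(u.ravel(),v.ravel())]); H=hsv[v.ravel(),u.ravel()]
ok=(W[:,2]>.088)&(W[:,2]<.112)&(H[:,1]>100)
for n,lo,hi in(("yellow",18,40),("red",-1,10),("blue",95,125)):
    k=ok&(H[:,0]>lo)&(H[:,0]<hi)&(W[:,0]<.68)
    (cx,cy),rad=cv2.minEnclosingCircle(W[k][:,:2].astype(np.float32)); print(n,k.sum(),cx,cy,rad,W[k].mean(0))
```

```text
scoop
mid [0.521 0.383] len 0.14650233140260746 heading far end deg -13.034394294267402 width 0.024690784475892173 lo [0.45 0.4 ] hi [0.592 0.367]
spat
mid [0.546 0.201] len 0.17561098971770278 heading far end deg 35.569967525315256 width 0.017301367728367534 lo [0.474 0.15 ] hi [0.617 0.252]
marker white+cap
mid [0.574 0.032] len 0.13556450047697832 heading far end deg -29.729642222557416 width 0.02038478517152422 lo [0.515 0.066] hi [ 0.633 -0.001]
marker white
mid [0.555 0.044] len 0.08955720386218864 heading far end deg -30.42292161171777 width 0.017657248489813482 lo [0.517 0.066] hi [0.594 0.021]
yellow 100 0.6256060004234314 -0.17671404778957367 0.020260699093341827 [ 0.625 -0.177  0.098]
red 102 0.5748155117034912 -0.22450561821460724 0.019921716302633286 [ 0.575 -0.225  0.098]
blue 102 0.5248156785964966 -0.2727799415588379 0.02033057250082493 [ 0.524 -0.273  0.098]
```

>>> drive_tool(plan=[0,0,0,0,-1,0,-1,0,0,0,0,-1,0,-1,0,0,0,0,-1,0,-1,0,0,0,0,-1,0,-1,0,0,0,0,-1,0,-1,0,0,0,-0.5,-1,0,-1,0,0,0,-1,-0.8,0,-1,0,0,0,-1,-0.8,0,-1,0,0,0,-1,-0.5,0,-1,0,0,0,-1,-0.5,0,-1])

```text
t: 2.18
position: [0.2588, 0.3524, 0.3031]
tool_rot: [3.14, 0.001, 2.825]
wrist_force: [0.9, 0.4, 0.2]
finger_gap: 0.0881
grip_force: 0.0
```

```bash
cat >> h.py <<'E'
def wrist(j1,q23,Rd):
    M=R.from_euler('z',-j1).as_matrix(); M=R.from_euler('y',-q23).as_matrix()@M@Rd@R.from_euler('z',-np.pi/2).as_matrix()
    e=R.from_matrix(M).as_euler('ZYZ'); out=[]
    for a in((e[0],e[1],e[2]),(e[0]+np.pi,-e[1],e[2]+np.pi)):
        a=np.array(a); 
        if a[1]<0: continue
        a[0]=(a[0]+1.31)%(2*np.pi)-1.31; a[2]=(a[2]+np.pi)%(2*np.pi)-np.pi; out.append(a)
    return out
def frame(h,pitchdown,xup):
    z=np.array([np.cos(h)*np.cos(pitchdown),np.sin(h)*np.cos(pitchdown),-np.sin(pitchdown)])
    x=np.array([0,0,1.])*xup; x=x-z*(x@z); x/=np.linalg.norm(x); return np.c_[x,np.cross(z,x),z]
E
python3 - <<'E'
from h import *
np.set_printoptions(precision=2,suppress=True)
o=r.get_obs(); print(o["joint_positions"],o["position"])
j=o["joint_positions"]; print(wrist(j[0],j[1]+j[2],R.from_euler('xyz',o["tool_rot"]).as_matrix()))
# grasp orientation at marker etc
for n,j1,h in(("marker",.1,150),("scoop",.63,-13),("spat",.35,35.6)):
  for hh in(h,h+180): print(n,hh,wrist(j1,2.2,R.from_euler('xyz',[np.pi,0,np.radians(hh)]).as_matrix()))
for j1 in(-.4,):
 for h in(0,-.4,-.8):
  for q in(1.9,2.2,2.5):
   for xu in(1,-1):
    print(h,q,xu,wrist(j1,q,frame(h,.1,xu)))
E
```

```text
[ 0.88 -0.2   2.08 -0.    1.26 -0.37] [0.26 0.35 0.3 ]
[array([-0.  ,  1.26, -0.37])]
marker 150 [array([ 0.  ,  0.94, -0.95])]
marker 330 [array([0.  , 0.94, 2.19])]
scoop -13 [array([0.  , 0.94, 2.43])]
scoop 167 [array([ 0.  ,  0.94, -0.71])]
spat 35.6 [array([0.  , 0.94, 1.3 ])]
spat 215.6 [array([ 0.  ,  0.94, -1.84])]
0 1.9 1 [array([ 2.05,  0.45, -0.57])]
0 1.9 -1 [array([2.05, 0.45, 2.57])]
0 2.2 1 [array([ 2.44,  0.64, -1.02])]
0 2.2 -1 [array([2.44, 0.64, 2.12])]
0 2.5 1 [array([ 2.62,  0.89, -1.27])]
0 2.5 -1 [array([2.62, 0.89, 1.88])]
-0.4 1.9 1 [array([ 3.14,  0.23, -1.57])]
-0.4 1.9 -1 [array([3.14, 0.23, 1.57])]
-0.4 2.2 1 [array([ 3.14,  0.53, -1.57])]
-0.4 2.2 -1 [array([3.14, 0.53, 1.57])]
-0.4 2.5 1 [array([ 3.14,  0.83, -1.57])]
-0.4 2.5 -1 [array([3.14, 0.83, 1.57])]
-0.8 1.9 1 [array([ 4.23,  0.45, -2.57])]
-0.8 1.9 -1 [array([4.23, 0.45, 0.57])]
-0.8 2.2 1 [array([ 3.84,  0.64, -2.12])]
-0.8 2.2 -1 [array([3.84, 0.64, 1.02])]
-0.8 2.5 1 [array([ 3.66,  0.89, -1.88])]
-0.8 2.5 -1 [array([3.66, 0.89, 1.27])]
```

>>> drive_tool(plan=[0,0,0,-1,-0.66,0.3,-1,0,0,0,-1,-0.66,0.3,-1,0,0,0,-1,-0.66,0.3,-1,0,0,0,-1,-0.66,0.3,-1,0,0,0,-1,-0.66,0.3,-1,0,0,0,-1,-0.66,0.3,-1,0,0,0,-1,-0.66,0.3,-1,0,0,0,-1,-0.66,0.3,-1,0,0,0,-1,-0.66,0.3,-1,0,0,0,-1,-0.66,0.3,-1])

```text
t: 3.02
position: [0.4826, 0.0704, 0.2126]
tool_rot: [3.141, 0.001, 2.823]
wrist_force: [0.7, 1.0, 0.5]
finger_gap: 0.0884
grip_force: 0.0
```

>>> drive_tool(plan=[0,0,0,-0.9,0,0,-1,0,0,0,-0.9,0,0.2,-1,0,0,0.05,0,0,0,-1,0,0,0.049,0,0,0,-1,0,0,0,0,0,0,-1,0,0,0,0,0,0,-1])

```text
t: 3.52
position: [0.533, 0.0551, 0.2067]
tool_rot: [-3.142, -0.0, 2.619]
wrist_force: [-0.1, 0.4, -0.4]
finger_gap: 0.088
grip_force: 0.0
```

```bash
cat >> h.py <<'E'
def T():
    o=r.get_obs(); M=np.eye(4); M[:3,:3]=R.from_euler('xyz',o["tool_rot"]).as_matrix(); M[:3,3]=o["position"]; return M
def fish(p,M,uv,z):
    K=np.array(p["camera_matrix"]); x=(np.array(uv,float)-K[:2,2])/K[0,0]; th=np.linalg.norm(x)
    d=np.r_[x/max(th,1e-9)*np.sin(th),np.cos(th)]; C=M@np.array(p["mount"]); d=C[:3,:3]@d; c=C[:3,3]; return c+d*(z-c[2])/d[2]
E
python3 - <<'E'
from h import *
np.set_printoptions(precision=3,suppress=True)
o=r.get_obs(); print(o["joint_positions"],o["position"],o["tool_rot"])
M=T(); p=r.capture("wrist"); cv2.imwrite("pics/w1.png",p["frame"]); print(p["mount"],p["camera_matrix"])
for d in r.place_of(p,"marker_mid")[:2]: print(d, fish(p,M,d["xy"],.0085))
for d in r.spot_in(p,"marker_mid")[:2]: print(d)
E
```

```text
[ 0.057  0.083  2.    -0.     1.058 -0.992] [0.533 0.055 0.207] [-3.142 -0.     2.619]
[[-0.    -0.95  -0.313  0.083]
 [ 1.    -0.    -0.    -0.   ]
 [-0.    -0.313  0.95  -0.083]
 [ 0.     0.     0.     1.   ]] [[325.192   0.    276.874]
 [  0.    325.192 211.873]
 [  0.      0.      1.   ]]
{'xy': [278.0, 249.3], 'confidence': 0.98} [0.574 0.032 0.009]
{'bbox': [268.9, 177.6, 286.1, 309.3], 'confidence': 0.8}
```

View pics/w1.png

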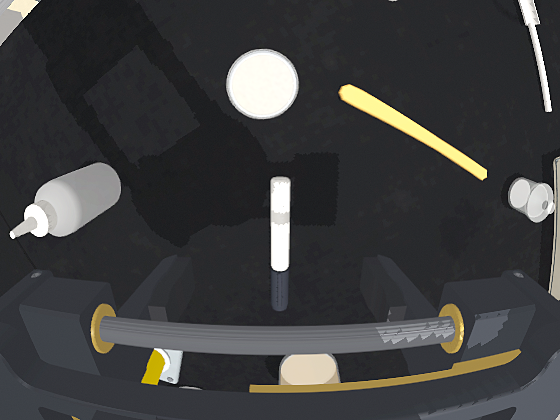

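The marker is centred between the fingers, upright in the image at columns 270–289 and rows 178–310. The wrist estimate (0.574, 0.032) matches the top view, so I'll descend and grip.

>>> drive_tool(plan=[0,0,0,0,0,0.95,-1,0,0,0,0,0,0.95,-1,0,0,0,0,0,0.95,-1,0,0,0,0,0,0.95,-1,0,0,0,0,0,0.8,-1,0,0,0,0,0,0,1,0,0,0,0,0,0,1,0,0,0,0,0,0,1,0,0,0,0,0,0,1,0,0,0,0,0,0,1], newtons=25)

```text
t: 4.5
position: [0.5333, 0.0553, 0.0695]
tool_rot: [3.141, 0.001, 2.617]
wrist_force: [-0.4, -0.1, -0.5]
finger_gap: 0.0566
grip_force: 0.0
```

>>> drive_tool(plan=[0,0,0,0,0,0,1,0,0,0,0,0,0,1,0,0,0,0,0,-1,1,0,0,0,0,0,-1,1,0,0,0,0,0,-1,1,0,0,0,0,0,-1,1,0,0,0,0,0,-1,1,0,0,0,0,0,-1,1,0,0,0,0,0,-1,1,0,0,0,0,0,-1,1])

```text
t: 5.33
position: [0.5325, 0.0552, 0.3105]
tool_rot: [3.141, 0.0, 2.617]
wrist_force: [0.8, -0.8, 0.3]
finger_gap: 0.0
grip_force: 0.0
```

Run:
```python
from h import *
np.set_printoptions(precision=3,suppress=True)
o=r.get_obs(); print(o["joint_positions"],o["position"],o["tool_rot"],o["finger_gap"])
```

```text
[ 0.057 -0.006  1.892 -0.     1.255 -0.989] [0.533 0.055 0.31 ] [3.141 0.    2.617] 3.524772498330372e-05
```

The fingers close at only about 76 mm/s, so I lifted before they had closed. I'll reopen, check the marker and retry.

>>> drive_tool(plan=[0,0,0,0,0,0.7,0,0,0,0,0,0,0.7,0,0,0,0,0,0,0.7,0,0,0,0,0,0,0.7,0,0,0,0,0,0,0.7,0,0,0,0,0,0,0,0,0,0,0,0,0,0,0,0,0,0,0,0,0,0])

```text
t: 6.0
position: [0.5335, 0.0552, 0.2048]
tool_rot: [3.141, 0.001, 2.616]
wrist_force: [1.0, -0.3, -0.2]
finger_gap: 0.0439
grip_force: 0.0
```

```bash
cat >> h.py <<'E'
def near(name,z,tag):
    np.set_printoptions(precision=3,suppress=True)
    o=r.get_obs(); print(o["joint_positions"],o["position"],o["tool_rot"],o["finger_gap"])
    M=T(); p=r.capture("wrist"); cv2.imwrite(f"pics/{tag}.png",p["frame"])
    for d in r.place_of(p,name)[:2]: print(d, fish(p,M,d["xy"],z))
    for d in r.spot_in(p,name)[:1]: print(d)
    return M,p
E
python3 - <<'E'
from h import *
near("marker_mid",.0085,"w2")
E
```

```text
[ 0.057  0.086  2.002 -0.     1.053 -0.989] [0.534 0.055 0.205] [3.141 0.001 2.616] 0.04385690090994573
{'xy': [277.6, 250.2], 'confidence': 0.73} [0.575 0.032 0.009]
{'bbox': [268.5, 179.2, 290.7, 310.8], 'confidence': 0.68}
```

View pics/w2.png

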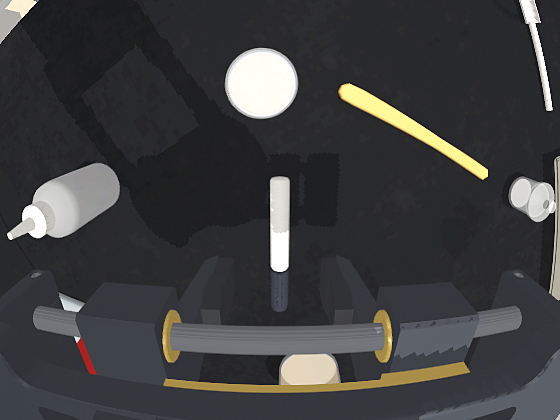

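The marker hasn't moved (columns 270–289, rows 179–311), so I'll descend again and wait for the grip this time.

>>> drive_tool(plan=[0,0,0,0,0,0.95,0,0,0,0,0,0,0.95,0,0,0,0,0,0,0.95,0,0,0,0,0,0,0.95,0,0,0,0,0,0,0.75,0,0,0,0,0,0,0,1,0,0,0,0,0,0,1,0,0,0,0,0,0,1,0,0,0,0,0,0,1,0,0,0,0,0,0,1], newtons=25)

```text
t: 6.98
position: [0.5336, 0.0553, 0.0683]
tool_rot: [3.141, 0.002, 2.616]
wrist_force: [-0.0, -0.6, 0.8]
finger_gap: 0.0168
grip_force: 24.9
```

>>> drive_tool(plan=[0,0,0,0,0,0,1,0,0,0,0,0,0,1,0,0,0,0,0,0,1,0,0,0,0,0,0,1])

```text
t: 7.32
position: [0.5336, 0.0553, 0.0683]
tool_rot: [3.141, 0.001, 2.616]
wrist_force: [-0.6, -0.1, 6.5]
finger_gap: 0.0174
grip_force: 24.9
```

>>> drive_tool(plan=[0,0,0,0,0,-1,1,0,0,0,0,0,-1,1,0,0,0,0,0,-1,1,0,0,0,0,0,-1,1,0,0,0,0,0,-1,1,0,0,0,0,0,-1,1,0,0,0,-0.1,-0.9,-0.95,1,0,0,0,-0.1,-0.9,-0.95,1,0,0,0,-0.1,-0.9,-0.95,1,0,0,0,-0.1,-0.9,-0.95,1])

```text
t: 8.15
position: [0.488, -0.0449, 0.3622]
tool_rot: [-3.141, -0.0, 2.617]
wrist_force: [0.2, 0.5, -0.0]
finger_gap: 0.017
grip_force: 24.9
```

>>> drive_tool(plan=[0,0,0,-0.15,-0.95,0,1,0,0,0,-0.15,-0.95,0,1,0,0,0,-0.15,-0.95,0,1,0,0,0,-0.15,-0.95,0,1,0,0,0,-0.15,-0.95,0,1,0,0,0,0,0,0,1])

```text
t: 8.65
position: [0.4353, -0.1822, 0.3609]
tool_rot: [-3.139, -0.0, 2.613]
wrist_force: [-0.3, 1.1, -0.5]
finger_gap: 0.017
grip_force: 24.9
```

```bash
cat >> h.py <<'E'
def fk(j,C=R.from_euler('z',np.pi/2).as_matrix()):
    E=lambda a,x:R.from_euler(a,x).as_matrix()
    return E('z',j[0])@E('y',j[1]+j[2])@E('z',j[3])@E('y',j[4])@E('z',j[5])@C
def tilt(h,pd,xup,q23f,n):
    "rotation rows (units of 120 deg) by wrist-joint path to the frame"
    o=r.get_obs(); j=np.array(o["joint_positions"]); Rd=frame(h,pd,xup); w=wrist(j[0],q23f,Rd)[0]
    print("now",j,"end wrist",w)
    cur=R.from_euler('xyz',o["tool_rot"])
    for k in range(1,n+1):
        s=k/n; q=j.copy(); q[3:]=(1-s)*j[3:]+s*w; q[1]+=s*(q23f-j[1]-j[2]); nx=R.from_matrix(fk(q))
        v=(cur.inv()*nx).as_rotvec(); print(k,v/np.radians(120),"deg",np.degrees(np.linalg.norm(v)), "z",nx.as_matrix()[:,2]); cur=nx
E
python3 - <<'E'
from h import *
np.set_printoptions(precision=3,suppress=True)
o=r.get_obs(); print(o["joint_positions"],o["position"],o["tool_rot"],o["finger_gap"],o["grip_force"])
from scipy.optimize import least_squares
D=np.array([(.264,1.869,.675,.301),(-.2,1.88,.437,.303),(.083,2.083,.536,.207),(-.006,1.886,.5355,.310),
 (o["joint_positions"][1],o["joint_positions"][1:3].sum(),np.hypot(*o["position"][:2]),o["position"][2])])
rr=np.sqrt(D[:,2]**2-.025**2)
f=lambda x:np.r_[x[0]+x[1]*np.sin(D[:,0])+x[2]*np.sin(D[:,1])-rr,x[3]+x[1]*np.cos(D[:,0])+x[2]*np.cos(D[:,1])-D[:,3]]
s=least_squares(f,[0,.5,.4,0]);print(s.x,np.abs(s.fun).max())
tilt(0,0.05,1,2.1,18)
E
```

```text
[-0.448 -0.161  1.943 -0.003  1.36  -1.489] [ 0.435 -0.182  0.361] [-3.139 -0.     2.613] 0.017010041354809703 24.91840034723282
[ 0.     0.514  0.565 -0.028] 0.0005618425308910879
now [-0.448 -0.161  1.943 -0.003  1.36  -1.489] end wrist [ 2.331  0.639 -0.894]
1 [-0.061 -0.005  0.03 ] deg 8.190049709253971 z [ 0.075  0.1   -0.992]
2 [-0.06  -0.003  0.034] deg 8.289540857969063 z [ 0.152  0.197 -0.969]
3 [-0.059 -0.001  0.037] deg 8.390306110929957 z [ 0.231  0.285 -0.93 ]
4 [-0.058 -0.     0.04 ] deg 8.49149680101105 z [ 0.31   0.361 -0.879]
5 [-0.057  0.001  0.044] deg 8.592287432097258 z [ 0.388  0.426 -0.817]
6 [-0.055  0.002  0.047] deg 8.691890451111407 z [ 0.465  0.475 -0.747]
7 [-0.054  0.002  0.049] deg 8.789568559266277 z [ 0.54   0.51  -0.669]
8 [-0.053  0.003  0.052] deg 8.884644554679777 z [ 0.612  0.528 -0.588]
9 [-0.051  0.003  0.055] deg 8.976508776039626 z [ 0.68   0.531 -0.506]
10 [-0.05   0.003  0.057] deg 9.064624271286815 z [ 0.744  0.517 -0.424]
11 [-0.048  0.003  0.059] deg 9.148529850664966 z [ 0.801  0.488 -0.346]
12 [-0.047  0.003  0.061] deg 9.227841204581313 z [ 0.852  0.445 -0.274]
13 [-0.046  0.003  0.063] deg 9.302250277837432 z [ 0.897  0.39  -0.21 ]
14 [-0.045  0.002  0.064] deg 9.371523096527136 z [ 0.933  0.324 -0.154]
15 [-0.044  0.002  0.065] deg 9.435496245079602 z [ 0.962  0.25  -0.11 ]
16 [-0.043  0.001  0.067] deg 9.494072190525168 z [ 0.982  0.169 -0.078]
17 [-0.042  0.001  0.068] deg 9.547213650338033 z [ 0.995  0.085 -0.058]
18 [-0.041  0.001  0.069] deg 9.594937199749396 z [ 0.999 -0.    -0.05 ]
```

>>> drive_tool(plan=[-0.042,-0.003,0.021,0,0,0,1,-0.042,-0.002,0.022,0,0,0,1,-0.041,-0.001,0.024,0,0,0,1,-0.041,0,0.026,0,0,0,1,-0.04,0,0.028,0,0,0,1,-0.04,0,0.029,0,0,0,1,-0.039,0.001,0.031,0,0,0,1,-0.038,0.001,0.032,0,0,0,1,-0.038,0.001,0.033,0,0,0,1,-0.037,0.001,0.034,0,0,0,1])

```text
t: 9.48
position: [0.4373, -0.1786, 0.3611]
tool_rot: [2.342, -0.248, 2.102]
wrist_force: [-0.5, 0.0, -0.9]
finger_gap: 0.017
grip_force: 24.9
```

>>> drive_tool(plan=[-0.037,0.002,0.036,0,0,0,1,-0.036,0.002,0.037,0,0,0,1,-0.035,0.002,0.038,0,0,0,1,-0.035,0.002,0.039,0,0,0,1,-0.034,0.002,0.04,0,0,0,1,-0.034,0.002,0.041,0,0,0,1,-0.033,0.002,0.042,0,0,0,1,-0.032,0.002,0.043,0,0,0,1,-0.032,0.002,0.043,0,0,0,1,-0.031,0.001,0.044,0,0,0,1])

```text
t: 10.32
position: [0.4371, -0.1785, 0.3605]
tool_rot: [1.879, -1.005, 1.649]
wrist_force: [-0.4, 0.2, -0.7]
finger_gap: 0.0173
grip_force: 24.9
```

```bash
cat >> h.py <<'E'
def togo(h,pd,xup,tcp):
    o=r.get_obs(); print(o["joint_positions"],o["position"],o["finger_gap"],o["grip_force"])
    M=T(); Rd=frame(h,pd,xup); v=R.from_matrix(M[:3,:3].T@Rd).as_rotvec()
    print("z now",M[:3,2],"x now",M[:3,0]); print("turn total (units)",v/np.radians(120),"rows",np.degrees(np.linalg.norm(v))/7.16)
    d=np.array(tcp)-M[:3,3]; print("shift world",d,"after turn, tool units",Rd.T@d/.03,"now-axes",M[:3,:3].T@d/.03)
E
python3 - <<'E'
from h import *
np.set_printoptions(precision=3,suppress=True)
togo(0,.05,1,(.465,-.273,.25))
E
```

```text
[-1.058 -0.252  2.469  1.541  1.336 -1.173] [ 0.437 -0.178  0.361] 0.017303674084782856 24.915800392627716
z now [ 0.93   0.33  -0.163] x now [-0.042  0.535  0.844]
turn total (units) [-0.173  0.008  0.274] rows 5.437885480946949
shift world [ 0.028 -0.095 -0.111] after turn, tool units [-3.632  3.15   1.113] now-axes [-4.832  0.909  0.425]
```

```bash
cat >> h.py <<'E'
def ik(h,pd,xup,tcp):
    Rd=frame(h,pd,xup); return ikR(Rd,tcp)
def ikR(Rd,tcp):
    W=np.array(tcp)-.276*Rd[:,2]; rr=np.sqrt(W[0]**2+W[1]**2-.025**2); j1=np.arctan2(W[1],W[0])-np.arctan2(.025,rr)
    zz=W[2]-.248; D=np.hypot(rr,zz); c=(D*D-.514**2-.565**2)/(2*.514*.565); j3=np.arccos(np.clip(c,-1,1))
    j2=np.arctan2(rr,zz)-np.arctan2(.565*np.sin(j3),.514+.565*np.cos(j3))
    return np.r_[j1,j2,j3,wrist(j1,j2+j3,Rd)[0]]
E
python3 - <<'E'
from h import *
np.set_printoptions(precision=3,suppress=True)
togo(.35,0,1,(.4686,-.2936,.26))
print(ik(.35,0,1,(.4686,-.2936,.26)),ik(.35,0,1,(.4686,-.2936,.165)))
for n,c in (("red",(.575,-.225)),("yel",(.6256,-.1767))):
  for h in(0,.2,.35): print(n,h,ik(h,.1,1,(c[0]-.06*np.cos(h),c[1]-.06*np.sin(h),.2)))
E
```

```text
[-1.058 -0.252  2.469  1.541  1.336 -1.173] [ 0.437 -0.178  0.361] 0.017303674084782856 24.915800392627716
z now [ 0.93   0.33  -0.163] x now [-0.042  0.535  0.844]
turn total (units) [-0.017  0.077  0.259] rows 4.538555044098512
shift world [ 0.031 -0.115 -0.101] after turn, tool units [-3.35   3.964 -0.33 ] now-axes [-4.923  1.657  0.256]
[-1.133  0.285  2.305  1.646  1.525 -1.021] [-1.133  0.508  2.29   1.653  1.541 -1.229]
red 0 [-0.828  0.22   2.529  2.243  1.214 -1.265]
red 0.2 [-0.933  0.287  2.424  1.933  1.301 -1.168]
red 0.35 [-0.975  0.343  2.331  1.747  1.371 -1.109]
yel 0 [-0.619  0.235  2.507  2.457  1.151 -1.321]
yel 0.2 [-0.75   0.29   2.42   2.109  1.231 -1.201]
yel 0.35 [-0.811  0.341  2.335  1.897  1.3   -1.129]
```

>>> drive_tool(plan=[-0.0035,0.0154,0.052,0,0,0,1,-0.0035,0.0154,0.052,0,0,0,1,-0.0035,0.0154,0.052,0,0,0,1,-0.0035,0.0154,0.052,0,0,0,1,-0.0035,0.0154,0.052,0,0,0,1,0,0,0,0,0.95,-0.1,1,0,0,0,-0.7,0.95,-0.1,1,0,0,0,-0.7,0.95,-0.1,1,0,0,0,-0.7,0.95,0,1,0,0,0,-0.7,0.1,0,1])

```text
t: 11.15
position: [0.4709, -0.2966, 0.2774]
tool_rot: [1.848, -1.564, 1.642]
wrist_force: [0.5, -1.3, -0.1]
finger_gap: 0.0176
grip_force: 24.9
```

Run:
```python
from h import *
np.set_printoptions(precision=3,suppress=True)
togo(.35,0,1,(.4686,-.2936,.165))
p=r.capture("top"); q=r.capture("side")
cv2.imwrite("pics/p1.png",np.hstack([cv2.resize(p["frame"][150:300,300:500],(400,300)),cv2.resize(q["frame"][90:240,220:420],(400,300))]))
```

```text
[-1.131  0.252  2.295  1.645  1.518 -0.984] [ 0.471 -0.297  0.277] 0.017606590751273125 24.920197427272797
z now [ 0.94   0.342 -0.002] x now [-0.001  0.007  1.   ]
turn total (units) [0.001 0.001 0.003] rows 0.057350394512894115
shift world [-0.002  0.003 -0.112] after turn, tool units [-3.748 -0.119 -0.038] now-axes [-3.747 -0.145 -0.031]
```

View pics/p1.png

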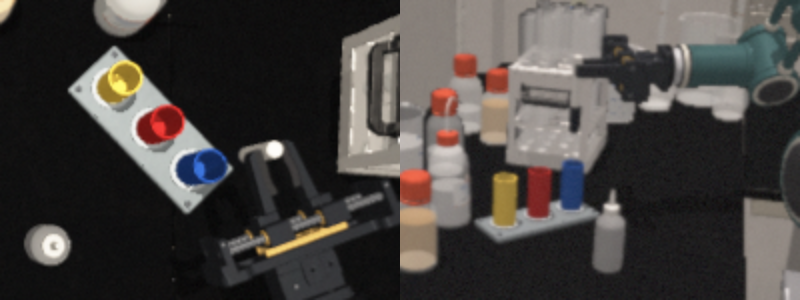

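The marker hangs upright, with its white end on top at crop (273,149), full-image (436,224). Next I'll check whether it lines up with the blue tube.

Run:
```python
from h import *
np.set_printoptions(precision=3,suppress=True)
p=r.capture("top")
print(onz(p,(436.5,224.5),.295), bydepth(p,(436,224)), bydepth(p,(437,225)))
M=T(); print(M[:3,3]+.06*M[:3,2])
```

```text
[ 0.527 -0.279  0.295] [ 0.528 -0.277  0.297] [ 0.526 -0.279  0.297]
[ 0.525 -0.271  0.276]
```

>>> drive_tool(plan=[0,0,0,-0.75,0,0,1,0,0,0,-0.75,-0.1,0,1,0,0,0,-0.75,0,0,1,0,0,0,-0.75,0,0,1,0,0,0,-0.75,0,0,1,0,0,0,0,0,0,1,0,0,0,0,0,0,1])

```text
t: 11.88
position: [0.468, -0.2889, 0.166]
tool_rot: [1.96, -1.569, 1.534]
wrist_force: [-0.5, 0.1, 0.5]
finger_gap: 0.0174
grip_force: 24.9
```

>>> drive_tool(plan=[0,0,0,0,0,0,0,0,0,0,0,0,0,0,0,0,0,0,0,0,0,0,0,0,0,0,0,0,0,0,0,0,0,0,0,0,0,0,0,0,-0.9,0,0,0,0,0,0,-1,0,0,0,0,0.7,0,-1,0,0,0,0,0.9,0,-0.7,0,0,0,0,0.9,0,0,0])

```text
t: 12.72
position: [0.3645, -0.3284, 0.241]
tool_rot: [2.301, -1.568, 1.189]
wrist_force: [0.1, -0.6, 0.1]
finger_gap: 0.0442
grip_force: 0.0
```

Run:
```python
from h import *
np.set_printoptions(precision=3,suppress=True)
o=r.get_obs(); print(o["joint_positions"],o["position"],o["finger_gap"])
p=r.capture("top"); q=r.capture("side")
cv2.imwrite("pics/p2.png",np.hstack([cv2.resize(p["frame"][150:300,300:500],(400,300)),cv2.resize(q["frame"][140:240,235:368],(400,300))]))
```

```text
[-1.385  0.322  2.315  1.428  1.648 -1.073] [ 0.364 -0.328  0.241] 0.04422008489150431
```

View pics/p2.png

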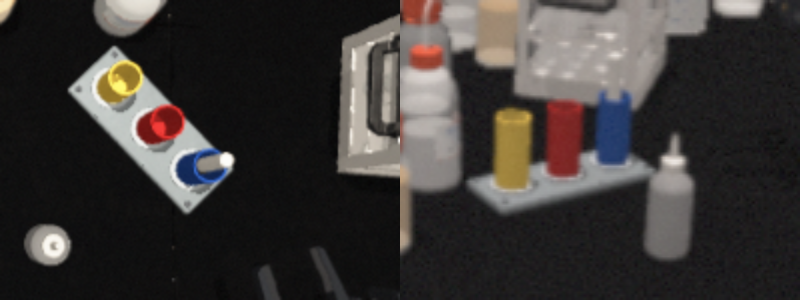

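The marker is standing in the blue tube. Top crop (226,160) shows its white end, and the tools and bystanders look undisturbed. Next is the scoop: I'll plan an unwind-and-travel path along the joints.

```bash
cat >> h.py <<'E'
def pose(j):
    j=np.array(j); Rm=fk(j); rr=.514*np.sin(j[1])+.565*np.sin(j[1]+j[2]); z=.248+.514*np.cos(j[1])+.565*np.cos(j[1]+j[2])
    c,s=np.cos(j[0]),np.sin(j[0]); return Rm, np.array([c*rr-s*.025,s*rr+c*.025,z])+.276*Rm[:,2]
def route(jt,n,g=5):
    "joint-line to jt; mean rows per group of g, tool axes, units"
    o=r.get_obs(); j=np.array(o["joint_positions"]); print("now",j,o["position"],"model err",pose(j)[1]-o["position"],"to",jt)
    Rc,Pc=pose(j)
    for k in range(g,n+1,g):
        a=np.array(j)+(np.array(jt)-j)*k/n; Rn,Pn=pose(a); v=R.from_matrix(Rc.T@Rn).as_rotvec()/g/np.radians(120)
        Rm=Rc@R.from_rotvec(v*np.radians(120)*(g-1)/2).as_matrix()
        print(k,"row",np.round(v,3),np.round(Rm.T@(Pn-Pc)/.03/g,2),"|turn|",round(np.linalg.norm(v)/.0597,2),"at",Pn,"z",Rn[:,2]); Rc,Pc=Rn,Pn
def down(yaw,tcp): return ikR(R.from_euler('xyz',[np.pi,0,yaw]).as_matrix(),tcp)
E
python3 - <<'E'
from h import *
np.set_printoptions(precision=3,suppress=True)
route(down(np.radians(167),(.477,.393,.25)),30)
E
```

```text
now [-1.382  0.316  2.312  1.431  1.648 -1.075] [ 0.366 -0.329  0.244] model err [ 0.    -0.001 -0.   ] to [ 0.649  0.195  1.787  0.     1.159 -0.695]
5 row [ 0.047 -0.02  -0.007] [-0.07 -0.48  0.89] |turn| 0.86 at [ 0.443 -0.201  0.22 ] z [ 0.653  0.726 -0.218]
10 row [ 0.042 -0.022 -0.015] [ 0.12 -0.24  0.82] |turn| 0.83 at [ 0.476 -0.078  0.197] z [ 0.242  0.861 -0.448]
15 row [ 0.035 -0.024 -0.023] [0.31 0.02 0.66] |turn| 0.8 at [0.489 0.03  0.183] z [-0.119  0.738 -0.664]
20 row [ 0.026 -0.025 -0.029] [0.47 0.28 0.43] |turn| 0.78 at [0.497 0.134 0.184] z [-0.293  0.453 -0.842]
25 row [ 0.016 -0.027 -0.033] [0.57 0.54 0.13] |turn| 0.76 at [0.499 0.251 0.205] z [-0.235  0.159 -0.959]
30 row [ 0.005 -0.027 -0.035] [ 0.59  0.79 -0.19] |turn| 0.75 at [0.477 0.393 0.25 ] z [-0.  0. -1.]
```

>>> drive_tool(plan=[0,0,0,1,0,0,0,0,0,0,1,0,0,0,0,0,0,1,0,0,0,0,0,0,1,0,0,0,0,0,0,1,0,0,0])

```text
t: 13.23
position: [0.3668, -0.3253, 0.391]
tool_rot: [2.28, -1.568, 1.214]
wrist_force: [0.6, -0.8, 1.0]
finger_gap: 0.0444
grip_force: 0.0
```

Run:
```python
from h import *
np.set_printoptions(precision=3,suppress=True)
route(down(np.radians(167),(.477,.393,.25)),30)
```

```text
now [-1.378  0.013  2.272  1.464  1.69  -0.724] [ 0.367 -0.325  0.391] model err [-0. -0.  0.] to [ 0.649  0.195  1.787  0.     1.159 -0.695]
5 row [ 0.041 -0.023 -0.007] [-0.21 -0.44  0.91] |turn| 0.79 at [ 0.449 -0.203  0.344] z [ 0.69   0.678 -0.252]
10 row [ 0.037 -0.023 -0.016] [ 0.02 -0.28  0.86] |turn| 0.79 at [ 0.487 -0.081  0.3  ] z [ 0.324  0.809 -0.491]
15 row [ 0.032 -0.023 -0.025] [ 0.24 -0.07  0.74] |turn| 0.78 at [0.501 0.031 0.264] z [-0.016  0.714 -0.7  ]
20 row [ 0.025 -0.023 -0.032] [0.43 0.18 0.56] |turn| 0.79 at [0.505 0.137 0.242] z [-0.206  0.462 -0.863]
25 row [ 0.017 -0.024 -0.037] [0.55 0.46 0.31] |turn| 0.79 at [0.502 0.254 0.237] z [-0.19   0.18  -0.965]
30 row [ 0.008 -0.024 -0.041] [0.58 0.75 0.02] |turn| 0.8 at [0.477 0.393 0.25 ] z [-0.  0. -1.]
```

>>> drive_tool(plan=[0.041,-0.023,-0.007,-0.21,-0.44,0.91,0,0.041,-0.023,-0.007,-0.21,-0.44,0.91,0,0.041,-0.023,-0.007,-0.21,-0.44,0.91,0,0.041,-0.023,-0.007,-0.21,-0.44,0.91,0,0.041,-0.023,-0.007,-0.21,-0.44,0.91,0,0.037,-0.023,-0.016,0.02,-0.28,0.86,0,0.037,-0.023,-0.016,0.02,-0.28,0.86,0,0.037,-0.023,-0.016,0.02,-0.28,0.86,0,0.037,-0.023,-0.016,0.02,-0.28,0.86,0,0.037,-0.023,-0.016,0.02,-0.28,0.86,0])

```text
t: 14.07
position: [0.486, -0.0817, 0.2999]
tool_rot: [3.072, -1.058, 1.273]
wrist_force: [0.1, -0.0, -0.2]
finger_gap: 0.044
grip_force: 0.0
```

>>> drive_tool(plan=[0.032,-0.023,-0.025,0.24,-0.07,0.74,0,0.032,-0.023,-0.025,0.24,-0.07,0.74,0,0.032,-0.023,-0.025,0.24,-0.07,0.74,0,0.032,-0.023,-0.025,0.24,-0.07,0.74,0,0.032,-0.023,-0.025,0.24,-0.07,0.74,0,0.025,-0.023,-0.032,0.43,0.18,0.56,0,0.025,-0.023,-0.032,0.43,0.18,0.56,0,0.025,-0.023,-0.032,0.43,0.18,0.56,0,0.025,-0.023,-0.032,0.43,0.18,0.56,0,0.025,-0.023,-0.032,0.43,0.18,0.56,0])

```text
t: 14.9
position: [0.5028, 0.1345, 0.2436]
tool_rot: [3.088, -0.533, 2.089]
wrist_force: [-0.1, 0.5, 0.0]
finger_gap: 0.044
grip_force: 0.0
```

>>> drive_tool(plan=[0.017,-0.024,-0.037,0.55,0.46,0.31,0,0.017,-0.024,-0.037,0.55,0.46,0.31,0,0.017,-0.024,-0.037,0.55,0.46,0.31,0,0.017,-0.024,-0.037,0.55,0.46,0.31,0,0.017,-0.024,-0.037,0.55,0.46,0.31,0,0.008,-0.024,-0.041,0.58,0.75,0.02,0,0.008,-0.024,-0.041,0.58,0.75,0.02,0,0.008,-0.024,-0.041,0.58,0.75,0.02,0,0.008,-0.024,-0.041,0.58,0.75,0.02,0,0.008,-0.024,-0.041,0.58,0.75,0.02,0])

```text
t: 15.73
position: [0.476, 0.3892, 0.2534]
tool_rot: [3.136, 0.003, 2.923]
wrist_force: [-0.1, -0.2, 0.1]
finger_gap: 0.0442
grip_force: 0.0
```

```bash
cat >> h.py <<'E'
def todown(yaw,tcp):
    M=T(); Rd=R.from_euler('xyz',[np.pi,0,yaw]).as_matrix(); v=R.from_matrix(M[:3,:3].T@Rd).as_rotvec()
    print("turn units",v/np.radians(120),"then shift units",Rd.T@(np.array(tcp)-M[:3,3])/.03)
E
python3 - <<'E'
from h import *
M,p=near("scoop_mid",.006,"w3")
todown(np.radians(167),(.477,.393,.15))
E
```

```text
[ 0.644  0.183  1.795  0.002  1.158 -0.709] [0.476 0.389 0.253] [3.136 0.003 2.923] 0.04415139816091071
{'xy': [281.5, 228.5], 'confidence': 0.8} [0.522 0.386 0.006]
{'bbox': [273.6, 162.2, 291.2, 284.3], 'confidence': 0.66}
turn units [ 0.003 -0.     0.004] then shift units [-0.062  0.127  3.429]
```

View pics/w3.png

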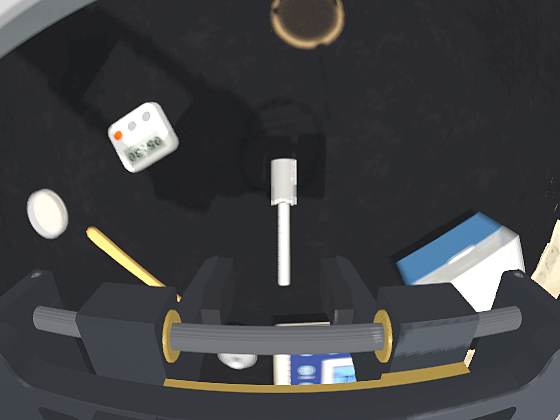

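The scoop lies straight between the fingers: blade at rows 158–205, handle down to row 285, column about 284, so about 4–7 mm off along tool y. I'll correct that while descending and grip the blade part.

>>> drive_tool(plan=[0.003,0,0.004,0,0.24,0.89,0,0,0,0,0,0,0.89,0,0,0,0,0,0,0.89,0,0,0,0,0,0,0.89,0,0,0,0,0,0,0.89,0,0,0,0,0,0,0.89,0,0,0,0,0,0,0.85,0,0,0,0,0,0,0,0,0,0,0,0,0,0,1,0,0,0,0,0,0,1], newtons=30)

```text
t: 16.72
position: [0.4783, 0.3931, 0.0673]
tool_rot: [-3.14, -0.001, 2.907]
wrist_force: [0.6, 0.4, 0.7]
finger_gap: 0.0323
grip_force: 0.0
```

>>> drive_tool(plan=[0,0,0,0,0,0,1,0,0,0,0,0,0,1,0,0,0,0,0,0,1,0,0,0,0,0,0,1,0,0,0,0,0,0,1])

```text
t: 17.13
position: [0.4781, 0.3944, 0.0682]
tool_rot: [3.142, 0.0, 2.909]
wrist_force: [0.8, -0.8, -0.5]
finger_gap: 0.0174
grip_force: 29.9
```

>>> drive_tool(plan=[0,0,0,0,0,-1,1,0,0,0,0,0,-1,1,0,0,0,0,0,-1,1,0,0,0,0,0,-1,1,0,0,0,0,0,-1,1,0,0,0,0,0,-1,1,0,0,0,0,0,-1,1,0,0,0,0,0,-1,1,0,0,0,0,0,-1,1,0,0,0,0,0,-1,1])

```text
t: 17.97
position: [0.4777, 0.3943, 0.3697]
tool_rot: [3.141, 0.0, 2.909]
wrist_force: [-0.1, 0.3, -0.3]
finger_gap: 0.0173
grip_force: 29.9
```

```bash
cat >> h.py <<'E'
def over(c,h,pd,z,a=.06):
    zz=frame(h,pd,1)[:,2]; return np.r_[c[0]-a*zz[0],c[1]-a*zz[1],z-a*zz[2]]
RED=(.575,-.225); YEL=(.6256,-.1767)
E
python3 - <<'E'
from h import *
np.set_printoptions(precision=3,suppress=True)
print(ik(.25,.05,1,over(RED,.25,.05,.195)))
route(ik(.25,.05,1,over(RED,.25,.05,.30)),30)
E
```

```text
[-0.952  0.346  2.393  1.893  1.383 -1.189]
now [ 0.65   0.126  1.645 -0.     1.371 -0.688] [0.478 0.394 0.37 ] model err [-0.001 -0.     0.   ] to [-0.952  0.088  2.384  1.834  1.305 -0.928]
5 row [-0.014  0.026  0.029] [-0.31 -0.49  0.27] |turn| 0.7 at [0.492 0.313 0.32 ] z [-0.195  0.239 -0.951]
10 row [-0.023  0.022  0.03 ] [-0.41 -0.31 -0.05] |turn| 0.73 at [0.509 0.24  0.296] z [-0.2    0.54  -0.817]
15 row [-0.031  0.018  0.029] [-0.44 -0.08 -0.35] |turn| 0.77 at [0.535 0.159 0.291] z [ 0.004  0.781 -0.625]
20 row [-0.037  0.015  0.026] [-0.39  0.19 -0.58] |turn| 0.8 at [0.561 0.053 0.297] z [ 0.356  0.84  -0.409]
25 row [-0.043  0.013  0.022] [-0.3   0.47 -0.73] |turn| 0.83 at [ 0.564 -0.084  0.303] z [ 0.727  0.654 -0.207]
30 row [-0.047  0.012  0.018] [-0.17  0.72 -0.79] |turn| 0.86 at [ 0.517 -0.24   0.303] z [ 0.968  0.247 -0.05 ]
```

>>> drive_tool(plan=[-0.014,0.026,0.029,-0.31,-0.49,0.27,1,-0.014,0.026,0.029,-0.31,-0.49,0.27,1,-0.014,0.026,0.029,-0.31,-0.49,0.27,1,-0.014,0.026,0.029,-0.31,-0.49,0.27,1,-0.014,0.026,0.029,-0.31,-0.49,0.27,1,-0.023,0.022,0.03,-0.41,-0.31,-0.05,1,-0.023,0.022,0.03,-0.41,-0.31,-0.05,1,-0.023,0.022,0.03,-0.41,-0.31,-0.05,1,-0.023,0.022,0.03,-0.41,-0.31,-0.05,1,-0.023,0.022,0.03,-0.41,-0.31,-0.05,1])

```text
t: 18.8
position: [0.5098, 0.2421, 0.2958]
tool_rot: [2.916, -0.572, 2.318]
wrist_force: [-0.8, 0.4, -0.2]
finger_gap: 0.0178
grip_force: 29.9
```

>>> drive_tool(plan=[-0.031,0.018,0.029,-0.44,-0.08,-0.35,1,-0.031,0.018,0.029,-0.44,-0.08,-0.35,1,-0.031,0.018,0.029,-0.44,-0.08,-0.35,1,-0.031,0.018,0.029,-0.44,-0.08,-0.35,1,-0.031,0.018,0.029,-0.44,-0.08,-0.35,1,-0.037,0.015,0.026,-0.39,0.19,-0.58,1,-0.037,0.015,0.026,-0.39,0.19,-0.58,1,-0.037,0.015,0.026,-0.39,0.19,-0.58,1,-0.037,0.015,0.026,-0.39,0.19,-0.58,1,-0.037,0.015,0.026,-0.39,0.19,-0.58,1])

```text
t: 19.63
position: [0.5614, 0.0571, 0.2984]
tool_rot: [2.672, -1.093, 1.68]
wrist_force: [0.5, 0.1, -0.3]
finger_gap: 0.0175
grip_force: 29.9
```

>>> drive_tool(plan=[-0.043,0.013,0.022,-0.3,0.47,-0.73,1,-0.043,0.013,0.022,-0.3,0.47,-0.73,1,-0.043,0.013,0.022,-0.3,0.47,-0.73,1,-0.043,0.013,0.022,-0.3,0.47,-0.73,1,-0.043,0.013,0.022,-0.3,0.47,-0.73,1,-0.047,0.012,0.018,-0.17,0.72,-0.79,1,-0.047,0.012,0.018,-0.17,0.72,-0.79,1,-0.047,0.012,0.018,-0.17,0.72,-0.79,1,-0.047,0.012,0.018,-0.17,0.72,-0.79,1,-0.047,0.012,0.018,-0.17,0.72,-0.79,1])

```text
t: 20.47
position: [0.5171, -0.2331, 0.3059]
tool_rot: [3.076, -1.528, 0.303]
wrist_force: [0.7, -0.2, 0.0]
finger_gap: 0.017
grip_force: 29.9
```

Run:
```python
from h import *
np.set_printoptions(precision=3,suppress=True)
togo(.25,0.0,1,over(RED,.25,0,.30))
p=r.capture("top"); q=r.capture("side")
cv2.imwrite("pics/p3.png",np.hstack([cv2.resize(p["frame"][150:300,300:500],(400,300)),cv2.resize(q["frame"][90:240,220:420],(400,300))]))
```

```text
[-0.939  0.072  2.4    1.86   1.295 -0.936] [ 0.517 -0.233  0.306] 0.017008314451498602 29.915834069252014
z now [ 0.971  0.234 -0.043] x now [0.041 0.013 0.999]
turn total (units) [0.006 0.02  0.001] rows 0.3596594729665686
shift world [-0.    -0.007 -0.006] after turn, tool units [-0.197  0.215 -0.063] now-axes [-0.2    0.215 -0.051]
```

View pics/p3.png

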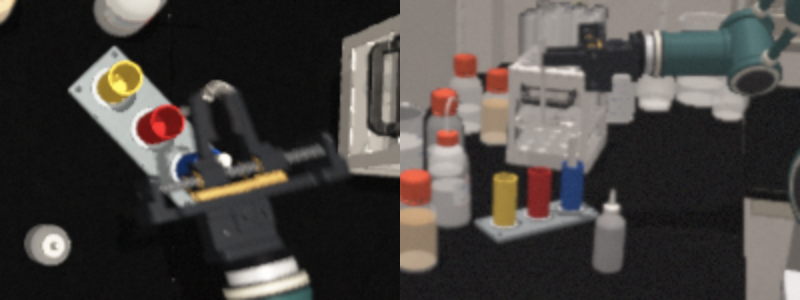

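The scoop hangs upright, blade on top at crop (212,92), with the handle straight above the red tube in the side view. The marker's top stays well below the gripper body, so I'll lower and release.

>>> drive_tool(plan=[0.006,0.02,0.001,0,0.21,-0.05,1,0,0,0,-0.7,0,0,1,0,0,0,-0.7,0,0,1,0,0,0,-0.7,0,0,1,0,0,0,-0.7,0,0,1,0,0,0,-0.7,0,0,1,0,0,0,0,0,0,1,0,0,0,0,0,0,1])

```text
t: 21.23
position: [0.5177, -0.2372, 0.1998]
tool_rot: [-2.528, -1.567, -0.357]
wrist_force: [0.0, 0.3, 0.1]
finger_gap: 0.0177
grip_force: 29.9
```

Run:
```python
from h import *
np.set_printoptions(precision=3,suppress=True)
togo(.25,0.0,1,over(RED,.25,0,.20))
p=r.capture("top"); M=T()
# gripped blade: points near expected top above grip
v,u=np.mgrid[185:235,380:430]; W=np.array([bydepth(p,(a,b)) for a,b in zip(u.ravel(),v.ravel())]); F=p["frame"][v.ravel(),u.ravel()].max(1)
e=M[:3,3]+.06*M[:3,2]; k=(F>90)&(np.abs(W[:,2]-e[2]-.03)<.012)&(np.hypot(*(W[:,:2]-e[:2]).T)<.03)
print("grip",e,"blade top",k.sum(),W[k].mean(0) if k.any() else "")
```

```text
[-0.95   0.378  2.388  1.911  1.437 -1.215] [ 0.518 -0.237  0.2  ] 0.01766900691455491 29.917869865894318
z now [ 0.967  0.254 -0.003] x now [ 0.003 -0.001  1.   ]
turn total (units) [-0.003  0.001 -0.001] rows 0.058449733959885085
shift world [-0.001 -0.003  0.   ] after turn, tool units [ 0.006  0.079 -0.048] now-axes [ 0.006  0.079 -0.049]
grip [ 0.576 -0.222  0.201] blade top 24 [ 0.58  -0.223  0.226]
```

>>> drive_tool(plan=[0,0,0,0,0,0,0,0,0,0,0,0,0,0,0,0,0,0,0,0,0,0,0,0,0,0,0,0,0,0,0,0,0,0,0,0,0,0,0,0,-0.9,0,0,0,0,0,0,-1,0,0,0,0,1,0,-0.7,0,0,0,0,1,0,0,0,0,0,0,1,0,0,0])

```text
t: 22.12
position: [0.4411, -0.258, 0.2909]
tool_rot: [-2.309, -1.567, -0.581]
wrist_force: [0.3, -0.4, -0.2]
finger_gap: 0.0443
grip_force: 0.0
```

>>> drive_tool(plan=[0,0,0,1,0,0,0,0,0,0,1,0,0,0,0,0,0,1,0,0,0])

```text
t: 22.37
position: [0.4419, -0.2569, 0.3823]
tool_rot: [2.844, -1.569, 0.552]
wrist_force: [0.6, -0.8, -0.5]
finger_gap: 0.044
grip_force: 0.0
```

Run:
```python
from h import *
np.set_printoptions(precision=3,suppress=True)
p=r.capture("top"); q=r.capture("side")
cv2.imwrite("pics/p4.png",np.hstack([cv2.resize(p["frame"][150:300,300:500],(400,300)),cv2.resize(q["frame"][120:240,235:395],(400,300))]))
# spatula grip: 62 mm from mid toward near end
d=np.array([np.cos(np.radians(35.6)),np.sin(np.radians(35.6))]); g=np.array([.546,.201])-.062*d; print("grip",g)
print(ik(.25,.05,1,over(YEL,.25,.05,.22)))
route(down(np.radians(215.6-360),(g[0],g[1],.2)),30)
```

```text
grip [0.496 0.165]
[-0.776  0.282  2.395  2.047  1.29  -1.16 ]
now [-1.147 -0.105  2.397  1.685  1.445 -0.739] [ 0.443 -0.258  0.387] model err [-0.  0.  0.] to [ 0.273  0.066  2.033  0.     1.042 -1.919]
5 row [ 0.037 -0.019 -0.029] [-0.23 -0.63  0.57] |turn| 0.85 at [ 0.482 -0.144  0.333] z [ 0.791  0.559 -0.248]
10 row [ 0.038 -0.011 -0.036] [ 0.01 -0.48  0.55] |turn| 0.89 at [ 0.485 -0.047  0.282] z [ 0.503  0.713 -0.488]
15 row [ 0.035 -0.005 -0.042] [ 0.15 -0.25  0.47] |turn| 0.93 at [0.472 0.022 0.239] z [ 0.201  0.686 -0.699]
20 row [ 0.032 -0.001 -0.048] [0.15 0.01 0.35] |turn| 0.96 at [0.464 0.07  0.208] z [-0.018  0.505 -0.863]
25 row [ 0.028  0.    -0.052] [0.   0.22 0.19] |turn| 0.99 at [0.472 0.111 0.195] z [-0.089  0.245 -0.965]
30 row [ 0.026 -0.    -0.054] [-0.25  0.3   0.01] |turn| 1.0 at [0.496 0.165 0.2  ] z [-0. -0. -1.]
```

View pics/p4.png

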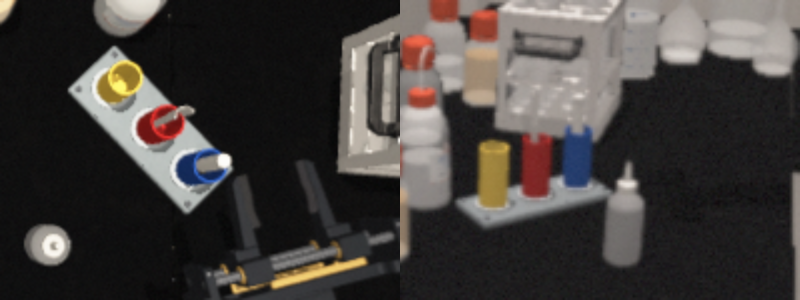

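The scoop stands in the red tube with its blade up, crop (175,115). The marker is still upright in blue at (215,162). Next is the spatula.

>>> drive_tool(plan=[0.037,-0.019,-0.029,-0.23,-0.63,0.57,0,0.037,-0.019,-0.029,-0.23,-0.63,0.57,0,0.037,-0.019,-0.029,-0.23,-0.63,0.57,0,0.037,-0.019,-0.029,-0.23,-0.63,0.57,0,0.037,-0.019,-0.029,-0.23,-0.63,0.57,0,0.038,-0.011,-0.036,0.01,-0.48,0.55,0,0.038,-0.011,-0.036,0.01,-0.48,0.55,0,0.038,-0.011,-0.036,0.01,-0.48,0.55,0,0.038,-0.011,-0.036,0.01,-0.48,0.55,0,0.038,-0.011,-0.036,0.01,-0.48,0.55,0])

```text
t: 23.3
position: [0.4851, -0.0476, 0.2761]
tool_rot: [2.423, -0.86, 1.821]
wrist_force: [-0.5, -1.0, -0.1]
finger_gap: 0.0439
grip_force: 0.0
```

>>> drive_tool(plan=[0.035,-0.005,-0.042,0.15,-0.25,0.47,0,0.035,-0.005,-0.042,0.15,-0.25,0.47,0,0.035,-0.005,-0.042,0.15,-0.25,0.47,0,0.035,-0.005,-0.042,0.15,-0.25,0.47,0,0.035,-0.005,-0.042,0.15,-0.25,0.47,0,0.032,-0.001,-0.048,0.15,0.01,0.35,0,0.032,-0.001,-0.048,0.15,0.01,0.35,0,0.032,-0.001,-0.048,0.15,0.01,0.35,0,0.032,-0.001,-0.048,0.15,0.01,0.35,0,0.032,-0.001,-0.048,0.15,0.01,0.35,0])

```text
t: 24.13
position: [0.4638, 0.0679, 0.2034]
tool_rot: [2.681, -0.273, 2.692]
wrist_force: [-0.5, 0.1, 0.3]
finger_gap: 0.0437
grip_force: 0.0
```

>>> drive_tool(plan=[0.028,0,-0.052,0,0.22,0.19,0,0.028,0,-0.052,0,0.22,0.19,0,0.028,0,-0.052,0,0.22,0.19,0,0.028,0,-0.052,0,0.22,0.19,0,0.028,0,-0.052,0,0.22,0.19,0,0.026,0,-0.053,-0.25,0.3,0.01,0,0.026,0,-0.053,-0.25,0.3,0.01,0,0.026,0,-0.053,-0.25,0.3,0.01,0,0.026,0,-0.053,-0.25,0.3,0.01,0,0.026,0,-0.053,-0.25,0.3,0.01,0])

```text
t: 24.97
position: [0.4958, 0.1605, 0.194]
tool_rot: [-3.14, -0.009, -2.526]
wrist_force: [0.5, -0.1, 0.6]
finger_gap: 0.0441
grip_force: 0.0
```

Run:
```python
from h import *
M,p=near("spatula_mid",.006,"w4")
todown(np.radians(215.6),(.496,.165,.15))
hsv=cv2.cvtColor(p["frame"],cv2.COLOR_BGR2HSV); m=cv2.inRange(hsv,(10,60,90),(30,255,255)); m[330:]=0
n,l,s,c=cv2.connectedComponentsWithStats(m); k=1+np.argmax(s[1:,4]); v,u=np.nonzero(l==k)
W=np.array([fish(p,M,q,.008)[:2] for q in zip(u,v)]); ce=W.mean(0); d=np.linalg.svd(W-ce,full_matrices=False)[2][0]; t=(W-ce)@d
print("bbox",s[k],"head",np.degrees(np.arctan2(d[1],d[0])),"ends",ce+d*t.min(),ce+d*t.max(),np.ptp(t))
```

```text
[ 0.268  0.074  2.037 -0.005  1.039 -1.916] [0.496 0.161 0.194] [-3.14  -0.009 -2.526] 0.04414232109939971
{'xy': [285.5, 270.8], 'confidence': 0.67} [0.542 0.205 0.006]
{'bbox': [277.4, 178.6, 298.5, 327.2], 'confidence': 0.81}
turn units [ 0.001 -0.004 -0.005] then shift units [-0.108  0.084  1.462]
bbox [ 275  179   19  148 2297] head 36.23453721510257 ends [0.472 0.152] [0.595 0.242] 0.15263635001752932
```

The spatula axis reads 36.2° with its near end at (0.472, 0.152), which agrees with the top view. I'll apply the small correction, descend and grip about 25 mm from the end.

>>> drive_tool(plan=[0.001,-0.004,-0.006,0,0,0,0,0,0,0,-0.05,0.24,0.85,0,0,0,0,0,0,0.85,0,0,0,0,0,0,0.85,0,0,0,0,0,0,0.85,0,0,0,0,0,0,0.83,0,0,0,0,0,0,0,0,0,0,0,0,0,0,1,0,0,0,0,0,0,1,0,0,0,0,0,0,1], newtons=25)

```text
t: 25.95
position: [0.4932, 0.1661, 0.0681]
tool_rot: [-3.14, 0.001, -2.521]
wrist_force: [0.3, 0.5, -0.2]
finger_gap: 0.026
grip_force: 0.0
```

>>> drive_tool(plan=[0,0,0,0,0,0,1,0,0,0,0,0,0,1,0,0,0,0,0,0,1,0,0,0,0,0,0,1])

```text
t: 26.28
position: [0.4933, 0.1667, 0.0683]
tool_rot: [-3.14, 0.002, -2.52]
wrist_force: [-0.8, -1.1, 2.3]
finger_gap: 0.0146
grip_force: 25.0
```

>>> drive_tool(plan=[0,0,0,0,0,-1,1,0,0,0,0,0,-1,1,0,0,0,0,0,-1,1,0,0,0,0,0,-1,1,0,0,0,0,0,-1,1,0,0,0,0,0,-1,1,0,0,0,0,0,-1,1,0,0,0,0,0,-1,1,0,0,0,0,0,-1,1,0,0,0,0,0,-1,1])

```text
t: 27.12
position: [0.492, 0.167, 0.3694]
tool_rot: [-3.14, 0.002, -2.519]
wrist_force: [0.7, 0.6, 0.1]
finger_gap: 0.0148
grip_force: 25.0
```

Run:
```python
from h import *
np.set_printoptions(precision=3,suppress=True)
o=r.get_obs(); print(o["finger_gap"],o["grip_force"])
print(ik(.25,.0,1,over(YEL,.25,.0,.22,.064)))
route(ik(.25,.0,1,over(YEL,.25,.0,.34,.064)),30)
```

```text
0.014770235362932775 24.999799716113102
[-0.785  0.322  2.398  2.067  1.361 -1.203]
now [ 0.28  -0.07   1.846 -0.001  1.363 -1.913] [0.492 0.167 0.369] model err [-0.001 -0.     0.   ] to [-0.785  0.035  2.379  1.988  1.224 -0.917]
5 row [-0.032 -0.003  0.041] [ 0.09 -0.03  0.28] |turn| 0.87 at [0.479 0.162 0.327] z [-0.096  0.308 -0.947]
10 row [-0.032 -0.004  0.043] [-0.07 -0.1   0.06] |turn| 0.9 at [0.489 0.153 0.312] z [-0.035  0.599 -0.8  ]
15 row [-0.034 -0.004  0.043] [-0.25 -0.02 -0.16] |turn| 0.92 at [0.52  0.121 0.316] z [ 0.176  0.787 -0.592]
20 row [-0.037 -0.003  0.042] [-0.36  0.18 -0.34] |turn| 0.93 at [0.557 0.053 0.329] z [ 0.479  0.8   -0.362]
25 row [-0.04   0.001  0.039] [-0.35  0.46 -0.47] |turn| 0.94 at [ 0.58  -0.055  0.34 ] z [ 0.777  0.61  -0.153]
30 row [-0.042  0.007  0.036] [-0.2   0.72 -0.54] |turn| 0.94 at [ 0.564 -0.193  0.34 ] z [0.969 0.247 0.   ]
```

>>> drive_tool(plan=[-0.032,-0.003,0.041,0.09,-0.03,0.28,1,-0.032,-0.003,0.041,0.09,-0.03,0.28,1,-0.032,-0.003,0.041,0.09,-0.03,0.28,1,-0.032,-0.003,0.041,0.09,-0.03,0.28,1,-0.032,-0.003,0.041,0.09,-0.03,0.28,1,-0.032,-0.004,0.043,-0.07,-0.1,0.06,1,-0.032,-0.004,0.043,-0.07,-0.1,0.06,1,-0.032,-0.004,0.043,-0.07,-0.1,0.06,1,-0.032,-0.004,0.043,-0.07,-0.1,0.06,1,-0.032,-0.004,0.043,-0.07,-0.1,0.06,1])

```text
t: 27.95
position: [0.4899, 0.1529, 0.3104]
tool_rot: [2.52, -0.21, 2.912]
wrist_force: [-0.4, 0.9, 0.1]
finger_gap: 0.0149
grip_force: 25.0
```

>>> drive_tool(plan=[-0.034,-0.004,0.043,-0.25,-0.02,-0.16,1,-0.034,-0.004,0.043,-0.25,-0.02,-0.16,1,-0.034,-0.004,0.043,-0.25,-0.02,-0.16,1,-0.034,-0.004,0.043,-0.25,-0.02,-0.16,1,-0.034,-0.004,0.043,-0.25,-0.02,-0.16,1,-0.037,-0.003,0.042,-0.36,0.18,-0.34,1,-0.037,-0.003,0.042,-0.36,0.18,-0.34,1,-0.037,-0.003,0.042,-0.36,0.18,-0.34,1,-0.037,-0.003,0.042,-0.36,0.18,-0.34,1,-0.037,-0.003,0.042,-0.36,0.18,-0.34,1])

```text
t: 28.78
position: [0.5576, 0.053, 0.3261]
tool_rot: [2.117, -0.822, 2.175]
wrist_force: [0.0, 0.9, 0.4]
finger_gap: 0.0148
grip_force: 25.0
```

>>> drive_tool(plan=[-0.04,0.001,0.039,-0.35,0.46,-0.47,1,-0.04,0.001,0.039,-0.35,0.46,-0.47,1,-0.04,0.001,0.039,-0.35,0.46,-0.47,1,-0.04,0.001,0.039,-0.35,0.46,-0.47,1,-0.04,0.001,0.039,-0.35,0.46,-0.47,1,-0.042,0.007,0.036,-0.2,0.72,-0.54,1,-0.042,0.007,0.036,-0.2,0.72,-0.54,1,-0.042,0.007,0.036,-0.2,0.72,-0.54,1,-0.042,0.007,0.036,-0.2,0.72,-0.54,1,-0.042,0.007,0.036,-0.2,0.72,-0.54,1])

```text
t: 29.62
position: [0.5609, -0.1905, 0.3365]
tool_rot: [-0.31, -1.566, -2.597]
wrist_force: [0.2, 0.2, -0.7]
finger_gap: 0.0149
grip_force: 25.0
```

Run:
```python
from h import *
np.set_printoptions(precision=3,suppress=True)
togo(.25,0.0,1,over(YEL,.25,0,.34,.064))
p=r.capture("top"); q=r.capture("side")
cv2.imwrite("pics/p5.png",np.hstack([cv2.resize(p["frame"][140:290,300:500],(400,300)),cv2.resize(q["frame"][90:240,220:420],(400,300))]))
```

```text
[-0.781  0.033  2.394  2.011  1.222 -0.934] [ 0.561 -0.19   0.337] 0.014859441253908829 24.997110127912947
z now [0.972 0.233 0.005] x now [-0.004 -0.003  1.   ]
turn total (units) [ 0.007 -0.002 -0.001] rows 0.12481046484227698
shift world [ 0.003 -0.002  0.003] after turn, tool units [0.116 0.09  0.071] now-axes [0.116 0.088 0.073]
```

View pics/p5.png

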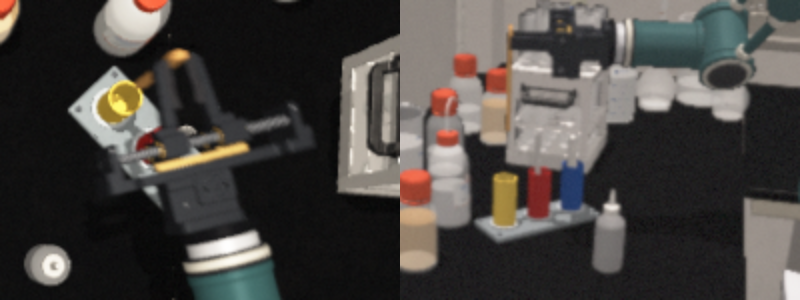

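The spatula hangs upright in the side view, crop column 511, against the yellow tube at 504. I'll measure that offset before lowering.

Run:
```python
from h import *
np.set_printoptions(precision=3,suppress=True)
q=r.capture("side"); hsv=cv2.cvtColor(q["frame"],cv2.COLOR_BGR2HSV)
e=T(); g=e[:3,3]+.064*e[:3,2]; print("grip pt",g)
P=[]
for v in range(90,160):
  for u in range(262,290):
    h=hsv[v,u]
    if 8<h[0]<28 and h[1]>90 and h[2]>80:
        w=bydepth(q,(u,v))
        if np.hypot(*(w[:2]-g[:2]))<.05 and .13<w[2]<.4: P.append(w)
P=np.array(P); print(len(P),P[:,2].min(),P[:,2].max())
for a in(.18,.22,.26,.30): 
    k=abs(P[:,2]-a)<.02
    if k.any(): print(a,P[k].mean(0))
p=r.capture("top"); 
P=[]
hs=cv2.cvtColor(p["frame"],cv2.COLOR_BGR2HSV)
for v in range(155,190):
  for u in range(360,400):
    w=bydepth(p,(u,v)); h=hs[v,u]
    if w[2]>.15 and 8<h[0]<28 and h[1]>90: P.append(w)
P=np.array(P);P=P[P[:,2].argsort()];print(len(P));print(P[::max(1,len(P)//8)])
```

```text
grip pt [ 0.623 -0.174  0.335]
108 0.18591757004201404 0.3587665404147759
0.18 [ 0.623 -0.172  0.193]
0.22 [ 0.622 -0.17   0.22 ]
0.26 [ 0.622 -0.171  0.262]
0.3 [ 0.622 -0.171  0.3  ]
127
[[ 0.623 -0.169  0.19 ]
 [ 0.62  -0.171  0.209]
 [ 0.62  -0.176  0.235]
 [ 0.621 -0.17   0.264]
 [ 0.62  -0.183  0.334]
 [ 0.616 -0.169  0.345]
 [ 0.625 -0.171  0.355]
 [ 0.626 -0.177  0.359]
 [ 0.62  -0.176  0.361]]
```

>>> drive_tool(plan=[0.007,-0.002,0,0,0.1,0.08,1,0,0,0,-0.77,0,0,1,0,0,0,-0.77,0,0,1,0,0,0,-0.77,0,0,1,0,0,0,-0.77,0,0,1,0,0,0,-0.77,0,0,1,0,0,0,0,0,0,1,0,0,0,0,0,0,1])

```text
t: 30.48
position: [0.5647, -0.1908, 0.22]
tool_rot: [-2.541, -1.569, -0.344]
wrist_force: [-0.1, -0.8, 1.0]
finger_gap: 0.0149
grip_force: 25.0
```

>>> drive_tool(plan=[0,0,0,0,0,0,0,0,0,0,0,0,0,0,0,0,0,0,0,0,0,0,0,0,0,0,0,0,0,0,0,0,0,0,0,0,0,0,0,0,-0.9,0,0,0,0,0,0,-1,0,0,0,0,0.8,0,-1,0,0,0,0,1,0,0,0,0,0,0,1,0,0,0])

```text
t: 31.32
position: [0.4784, -0.214, 0.3048]
tool_rot: [-2.28, -1.568, -0.61]
wrist_force: [0.8, -0.2, -0.4]
finger_gap: 0.044
grip_force: 0.0
```

>>> drive_tool(plan=[0,0,0,0.9,0,-0.7,0,0,0,0,0.9,0,-0.7,0,0,0,0,0.7,0,0,0,0,0,0,0,0,0,0,0,0,0,0,0,0,0])

```text
t: 31.73
position: [0.439, -0.2238, 0.3815]
tool_rot: [1.56, -1.564, 1.835]
wrist_force: [0.5, 0.8, -0.1]
finger_gap: 0.0439
grip_force: 0.0
```

Run:
```python
from h import *
np.set_printoptions(precision=3,suppress=True)
p=r.capture("top"); q=r.capture("side")
cv2.imwrite("pics/p6.png",np.hstack([cv2.resize(p["frame"][150:270,320:480],(400,300)),cv2.resize(q["frame"][130:230,235:368],(400,300))]))
for n,z in(("marker_mid",.082),("scoop_mid",.092),("spatula_mid",.105)):
  for s in(p,q):
    for d in r.place_of(s,n)[:1]: print(n,d["confidence"],onz(s,d["xy"],z))
# tops from depth in the top picture
for c,n in(((.525,-.273),"blue"),(RED,"red"),(YEL,"yel")):
    v,u=np.mgrid[160:260,340:440]; W=np.array([bydepth(p,(a,b)) for a,b in zip(u.ravel(),v.ravel())])
    k=(np.hypot(*(W[:,:2]-c).T)<.035)&(W[:,2]>.108); print(n,k.sum(),"max z",np.sort(W[k][:,2])[-6:])
```

```text
marker_mid 0.65 [ 0.528 -0.278  0.082]
marker_mid 0.39 [ 0.531 -0.259  0.082]
scoop_mid 0.59 [ 0.582 -0.228  0.092]
scoop_mid 0.6 [ 0.568 -0.225  0.092]
spatula_mid 0.59 [ 0.613 -0.167  0.105]
blue 86 max z [0.153 0.153 0.153 0.154 0.155 0.392]
red 57 max z [0.165 0.165 0.166 0.167 0.167 0.168]
yel 31 max z [0.188 0.188 0.189 0.19  0.19  0.19 ]
```

View pics/p6.png

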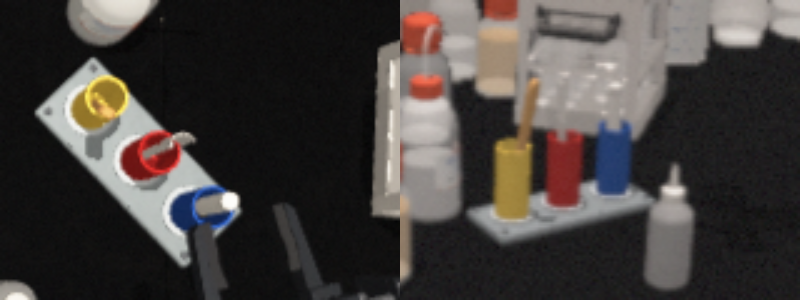

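All three stand at full depth: tops measured at about 153, 167 and 190 mm, with 147, 167 and 193 mm expected. The gripper is open and clear, so I'm handing the job in.

```bash
python3 -c "
from rig import r
print(r.close_job())"
```

```text
the job is handed in; nothing more can be done
None
```

I handed the job in with the marker cap down in the blue tube, the scoop blade up in red and the spatula in yellow, all seated to the bottom, the gripper open and clear, and no bystander contact seen; no pass or fail verdict came back.

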